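# Open the lidded fixings tub

## Robot

A 6-joint arm with a two-finger parallel gripper is mounted at the origin on the work surface. World frame = base frame: x ahead of the robot, y to its left, z up, the work surface at z = 0. Lengths are in m, angles in degrees, forces in N, time in s.
With the tool pointing down it reaches from about 0.325 to 0.85 m from the base axis. Payload 15.5 kg.
Tool frame: the origin (TCP) lies at the very end of the fingers, on their centre line; the grasp point (between the pads) lies arm.grip_depth behind it (arm.grip_depth is the distance from the TCP to the grasp point, in m); z points along the fingers, y is the direction in which the jaws open and shut (so a half turn about z gives the same grasp; the last joint's range is limited). The gripper opens to 91 mm and grips with 3 to 60 N. Pads are 32 mm wide; open, the fingers measure 118 mm over their backs; the gripper's body (76 mm by 178 mm) begins 60 mm behind the grasp point.
Start: joints at [68.898, 28.281, 77.091, -0, 74.628, -5.472], TCP at [0.168, 0.602, 0.183] pointing down, gripper open.
Joint ranges: [-166.48, 166.48], [-47.26, 123.95], [12.59, 153.08], [-70.14, 250.14], [6.76, 159.57], [-176.63, 176.63]. Speed limits (degrees/s): [108.29, 108.29, 147.25, 172.46, 172.46, 172.46].

## Interface

Orientations are given as a 3x3 rotation matrix whose columns are the frame's x, y, z axes.
In Python, from rig import arm gives the robot as it stands. Calls block until the motion is done:
- arm.move_to(position, orientation): joint-space move of the TCP to a pose.
- arm.move_l(position, orientation=None, feed=0.15): straight line of the TCP; orientation=None keeps the orientation; feed is the mean speed in m/s.
- arm.move_joints(angles): joint-space move.
- arm.grip(opening): finger opening in m; the grip force is fixed at half the most; returns when the fingers have stopped.
- arm.sleep(seconds).
- arm.solve_ik(position, orientation): joint angles nearest the present ones, or None.
- arm.snapshot(name): name is "scene" or "top" or "wrist"; returns the picture (420x560x3 uint8, red, green, blue); there is no depth.
- arm.get_calibration(name): a dict with "intrinsics" (3x3 intrinsics, pixels), "cam_to_world" (4x4, takes a point from camera to world coordinates). Camera axes: x right, y down, z forward; pixel columns grow to the right and rows downward; lengths in m; the calibration is good to about 2 mm. A picture is of the moment at which its call begins: read the wrist's pose just before it. get_calibration takes no time and is no camera call; for the wrist camera it gives the pose at the moment of the call.
A pose or a line that the arm cannot do raises arm.Unreachable and nothing moves.
- arm.sign_off(): hands the job in, once; it reports no verdict.
Readings, each from a call of its own:
- arm.current_t(): time.
- arm.current_joint_positions(): joint angles.
- arm.current_dq(): joint speeds.
- arm.current_tau(): joint torques, N m.
- arm.current_ee_pos(): TCP position.
- arm.current_tool_rot(): TCP orientation.
- arm.current_force(): force on the tool from outside, world axes, zero at the start.
- arm.current_torque(): the same for the moment, N m.
- arm.current_width(): finger opening in m.
Only numpy, scipy, OpenCV 4.12 (cv2) and the standard library are available. Lean on these libraries where they do the work, as an engineer would, in place of code of your own. Each camera call takes 0.05 s, during which the arm holds its last target.

## Task

Open the lidded tub on the bench: push its loose lid up by the tab so that it tips a good 15 degrees while the opposite edge still rests on the tub, then lift the lid clear. Set it down, without dropping it, flat and right way up in the middle of the low plywood riser, and let go. Leave the tub standing where it is and do not disturb the open bin, the lock or the hammer.

Things in the scene. Friction and masses are not known exactly. Their poses are not given: they have to be found in the camera images.
- tub: Green plastic tub, 130 mm along its x, 140 mm along its y, 100 mm high, walls 4 mm, open at the top under the lid, standing loose on the bench, about 2.5 kg with its stock of lock plates. Origin: centre of its underside; z up. It stands to the left or the right of the robot's centre line, with its -x side turned roughly towards the robot.
- lid: Loose steel lid on the tub's rim, not latched, 0.14 to 0.28 kg: plate 138 (x) by 148 (y) by 4 mm. Origin: centre of the plate's underside, which rests on the rim; z up. Below it a locating lip, a rectangle 112 (x) by 122 (y) mm, 10 mm deep, sits inside the tub with 5 mm play all round; on a flat surface the origin is thus 10 mm above it. A tab rises from the middle of its -x edge (see lid_tab).
- lid_tab (a point): Point on the lid's tab; axes as the lid. The tab is flat, 45 mm long, 46 mm wide (along y), 5 mm thick, and runs from its root in the plate's edge, at (-67, 0, 2) mm in the lid's frame, steeply up and outwards (-x), at 70 degrees to the plate, to (-82, 0, 44). This point, at (-78, 0, 31), is in mid-thickness, 31 mm from the root.
- riser: Low plywood riser, 150 by 150 mm, 80 mm high, fixed on the bench on the other side of the robot's centre line from the tub; flat top. Origin: centre of its underside, z up.
- open_bin: Bystander: open-fronted green bin of screws, 170 by 110 mm, 85 mm high, to the left of the work. Origin: centre of its underside.
- lock: Bystander: door lock lying flat on the robot's side of the work, case 100 by 70 by 16 mm with a 160 mm brass front plate along its y at its +x end. Origin: centre of the case's underside.
- hammer: Bystander: hammer 270 mm long lying along its x, to the right of the work.
Mind the look-alikes: they are no part of the job. Leave any turquoise look-alike of the lid alone.

How it is judged:
By the outcome, as a careful person would: the job done as asked, in the order asked, and still so for the second after the job is handed in, with the robot touching nothing.
It also fails if it takes over 48 s, if anything falls off the work surface, if the arm or the gripper's body presses on something with over 40 N, if the wrist force passes 120 N, or if a joint passes its speed limit or range.

## Working session

There is one attempt and no reset: what is moved stays moved. The work goes in short steps, each a Python script; the robot and the scene stay as the last script left them, time stands still between calls to the robot, and variables do not carry over. Pictures are saved under pics/ and viewed, and the job is handed in when it is done.

```bash
ls; mkdir -p pics
python3 - <<'E'
from rig import arm
import cv2
for n in ("scene","top","wrist"):
    c=arm.get_calibration(n); im=arm.snapshot(n)
    cv2.imwrite(f"pics/{n}0.png",im[:,:,::-1]); print(n,c["intrinsics"].round(1).tolist(),c["cam_to_world"].round(3).tolist())
print(arm.grip_depth,arm.current_t(),arm.current_tool_rot().round(2).tolist(),arm.current_width())
E
```

```text
pics
scene [[449.8, 0.0, 286.5], [0.0, 449.8, 205.7], [0.0, 0.0, 1.0]] [[0.471, 0.781, -0.411, 1.105], [0.882, -0.41, 0.232, -0.348], [0.013, -0.472, -0.882, 1.151], [0.0, 0.0, 0.0, 1.0]]
top [[413.0, 0.0, 282.3], [0.0, 413.0, 209.8], [0.0, 0.0, 1.0]] [[0.008, -0.994, 0.107, 0.485], [-1.0, -0.008, -0.004, -0.076], [0.005, -0.107, -0.994, 1.3], [0.0, 0.0, 0.0, 1.0]]
wrist [[334.3, 0.0, 280.3], [0.0, 334.3, 211.3], [0.0, 0.0, 1.0]] [[0.269, 0.936, 0.225, 0.105], [0.963, -0.262, -0.063, 0.62], [-0.0, 0.234, -0.972, 0.383], [0.0, 0.0, 0.0, 1.0]]
0.0188 0.15 [[-0.96, 0.27, -0.0], [0.27, 0.96, -0.0], [0.0, -0.0, -1.0]] 0.09134764846469749
```

View pics/top0.png

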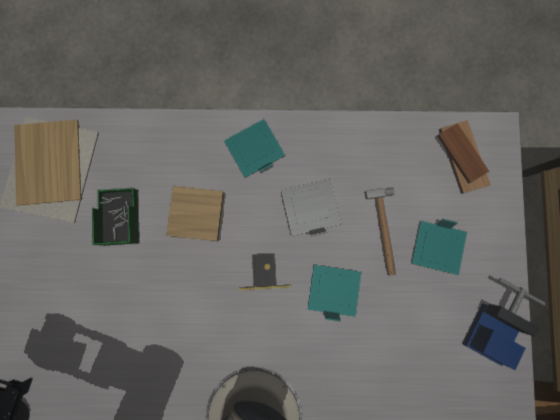

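View pics/scene0.png

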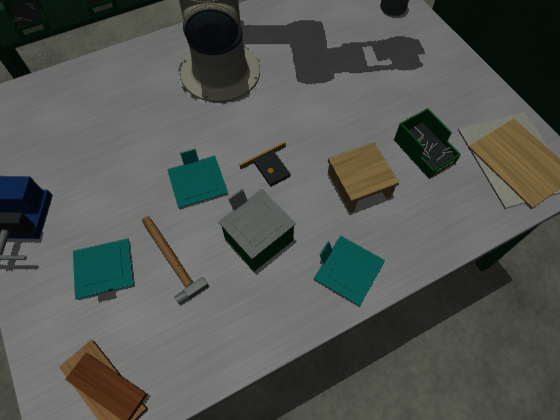

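View pics/wrist0.png

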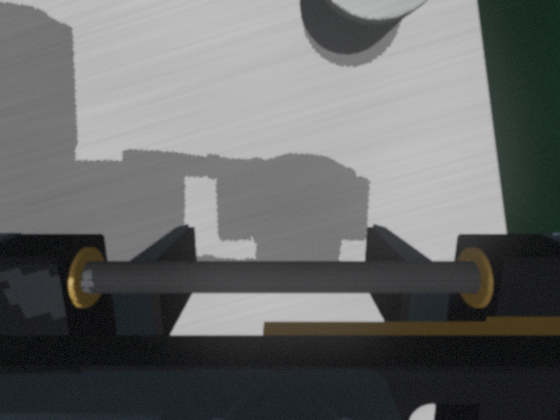

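The top view shows the grey lid on the tub around (312,208) with its tab at (318,231). The riser is at (195,213), the bin at (115,217), the lock at (264,270) and the hammer at (385,230). The turquoise items are look-alikes. Next I'll zoom in and measure.

Run:
```python
import cv2,numpy as np
t=cv2.imread("pics/top0.png");s=cv2.imread("pics/scene0.png")
a=cv2.resize(t[170:250,155:355],None,fx=4,fy=4,interpolation=cv2.INTER_CUBIC)
b=cv2.resize(s[130:280,200:410],None,fx=3.8,fy=3.8,interpolation=cv2.INTER_CUBIC)
cv2.imwrite("pics/top_z.png",cv2.convertScaleAbs(a,alpha=1.5));cv2.imwrite("pics/scene_z.png",cv2.convertScaleAbs(b,alpha=1.5))
```

```text
(no output)
```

View pics/top_z.png

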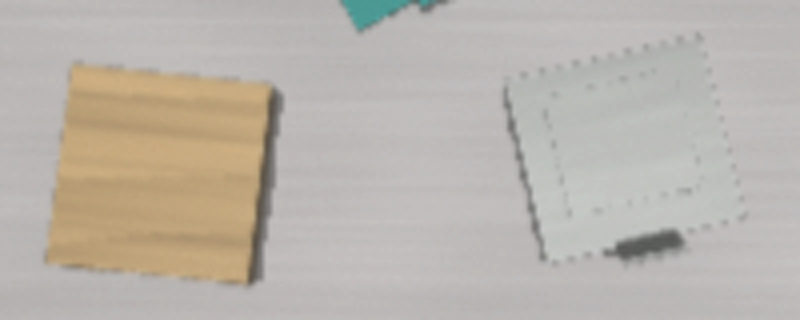

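View pics/scene_z.png

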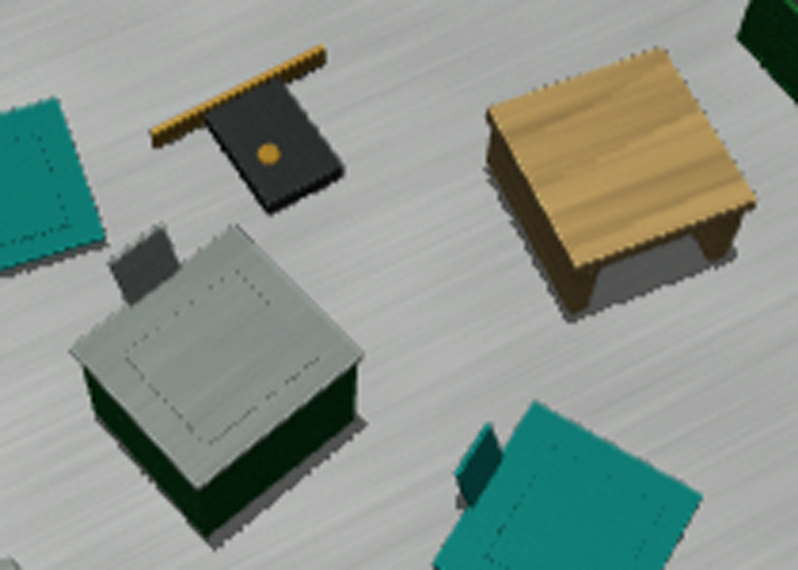

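The zooms show clear corners of the lid plate (grey) and the riser top (wood) in both views. I'll cast those corners onto their known heights and cross-check the sizes and the two views.

```bash
cat > h.py <<'E'
import numpy as np
from rig import arm
def ray(n,uv,z,c=None):
    c=c or arm.get_calibration(n);K=c["intrinsics"];T=c["cam_to_world"]
    uv=np.atleast_2d(np.array(uv,float));d=np.c_[uv,np.ones(len(uv))]@np.linalg.inv(K).T@T[:3,:3].T
    o=T[:3,3];return o+d*((z-o[2])/d[:,2])[:,None]
def tri(ps):
    A=0;b=0
    for n,uv in ps:
        c=arm.get_calibration(n);T=c["cam_to_world"];d=T[:3,:3]@np.linalg.inv(c["intrinsics"])@np.r_[uv,1.];d/=np.linalg.norm(d)
        P=np.eye(3)-np.outer(d,d);A=A+P;b=b+P@T[:3,3]
    return np.linalg.solve(A,b)
E
python3 - <<'E'
from h import *
zt=lambda p:(np.array(p)+.5)/4-.5+[155,170]
zs=lambda p:(np.array(p)+.5)/3.8-.5+[200,130]
# order: FL(far left),FR,NR,NL as the robot sees it
D={"lid":(0.104,[(505,82),(700,35),(745,217),(547,262)],[(362,355),(202,488),(72,352),(235,225)]),
"riser":(0.08,[(73,64),(272,84),(252,284),(47,263)],[(755,203),(578,267),(488,112),(662,50)])}
for k,(z,a,b) in D.items():
  for n,q in(("top",zt(a)),("scene",zs(b))):
    p=ray(n,q,z)[:,:2];e=np.roll(p,-1,0)-p
    x=(p[0]+p[1]-p[2]-p[3]);y=p[0]+p[3]-p[1]-p[2]
    print(k,n,"c",p.mean(0).round(4),"edges",np.linalg.norm(e,axis=1).round(4),"yaw",np.degrees(np.arctan2(x[1],x[0])).round(2),(np.degrees(np.arctan2(y[1],y[0]))-90).round(2))
  print([tri([("top",u),("scene",v)]).round(3).tolist() for u,v in zip(zt(a),zs(b))])
# tab: top edge corners in scene, far(top) edge
print("tab", ray("scene",zs([(110,262),(162,226)]),0.106+.042).round(3).tolist(), ray("top",zt([(612,250),(685,236)]),.148).round(3).tolist())
E
```

```text
lid top c [ 0.6244 -0.1639] edges [0.1475 0.1375 0.1475 0.1351] yaw 13.48 13.72
lid scene c [ 0.6243 -0.1628] edges [0.1435 0.1345 0.1479 0.1354] yaw 14.01 14.72
[[0.672, -0.077, 0.105], [0.709, -0.218, 0.108], [0.576, -0.251, 0.101], [0.541, -0.108, 0.106]]
riser top c [0.6059 0.1779] edges [0.1495 0.1494 0.152  0.1492] yaw -4.8 -5.34
riser scene c [0.6067 0.1785] edges [0.1445 0.1455 0.1489 0.148 ] yaw -5.12 -5.42
[[0.687, 0.246, 0.078], [0.673, 0.098, 0.083], [0.525, 0.11, 0.077], [0.539, 0.261, 0.078]]
tab [[0.55, -0.205, 0.148], [0.541, -0.162, 0.148]] [[0.548, -0.152, 0.148], [0.558, -0.203, 0.148]]
```

The two views agree to about 1 mm, and the corner heights, edge lengths and tab tip all match the given sizes. I'm using lid (0.6244, -0.1633) at yaw 13.9° and riser (0.6063, 0.178) at yaw -5.1°. Next I'll check IK for the whole plan.

```bash
cat >> h.py <<'E'
from scipy.spatial.transform import Rotation as R
LID=(np.array([.6244,-.1633,.100]),13.9); RIS=(np.array([.6063,.178,.090]),-5.1)
d=np.array([-np.cos(np.radians(70)),0,np.sin(np.radians(70))]); n=np.array([-d[0]*0+np.sin(np.radians(70)),0,np.cos(np.radians(70))])
S=1
def tool(lp,yaw,tilt=0,back=0,g=.029,s=None):
    """TCP pose for the lid origin lp, yaw, tilt (tab side up, deg) ; back = retreat along tab"""
    s=s or S
    Rl=(R.from_euler('z',yaw,degrees=True)*R.from_euler('y',tilt,degrees=True)).as_matrix()
    z=-d;y=s*n;x=np.cross(y,z)
    p=np.array([-.067,0,.002])+d*(g-arm.grip_depth+back)
    return np.asarray(lp)+Rl@p, Rl@np.c_[x,y,z]
def tip(a,pz=0.):
    """lid origin when tipped a deg about far rim"""
    lp,yaw=LID;Rz=R.from_euler('z',yaw,degrees=True).as_matrix();Ry=R.from_euler('y',a,degrees=True).as_matrix()
    q=np.array([.065,0,0]);return lp+Rz@(q-Ry@q)
E
python3 - <<'E'
from h import *
up=np.array([0,0,1])
for s in(1,-1):
  print(s)
  for P in [tool(*LID,back=.07,s=s),tool(*LID,s=s),tool(tip(20),13.9,20,s=s),tool(tip(20)+.09*up,13.9,20,s=s),tool(LID[0]+.1*up,13.9,s=s),tool(RIS[0]+.1*up,-5.1,s=s),tool(*RIS,s=s),tool(*RIS,back=.07,s=s)]:
    q=arm.solve_ik(*P);print(P[0].round(3),P[1][:,2].round(2),None if q is None else np.round(q,0))
E
```

```text
1
[ 0.533 -0.186  0.177] [ 0.33  0.08 -0.94] [-36.  17. 102.  20.  50. -61.]
[ 0.556 -0.18   0.112] [ 0.33  0.08 -0.94] [-33.  24. 104.  23.  40. -63.]
[ 0.568 -0.177  0.157] [ 0.  0. -1.] [-23.  27.  83.   0.  69. -37.]
[ 0.568 -0.177  0.247] [ 0.  0. -1.] [-23.  23.  76.   0.  81. -37.]
[ 0.556 -0.18   0.212] [ 0.33  0.08 -0.94] [-33.  16.  97.  18.  55. -56.]
[0.536 0.184 0.202] [ 0.34 -0.03 -0.94] [ 18.  15. 101. -11.  46.  29.]
[0.536 0.184 0.102] [ 0.34 -0.03 -0.94] [ 18.  23. 108. -15.  31.  35.]
[0.512 0.186 0.167] [ 0.34 -0.03 -0.94] [ 19.  16. 106. -13.  40.  33.]
-1
[ 0.533 -0.186  0.177] [ 0.33  0.08 -0.94] [-36.  17. 102.  20.  50. 119.]
[ 0.556 -0.18   0.112] [ 0.33  0.08 -0.94] [-33.  24. 104.  23.  40. 117.]
[ 0.568 -0.177  0.157] [ 0.  0. -1.] [-23.  27.  83.   0.  69. 143.]
[ 0.568 -0.177  0.247] [ 0.  0. -1.] [-23.  23.  76.   0.  81. 143.]
[ 0.556 -0.18   0.212] [ 0.33  0.08 -0.94] [-33.  16.  97.  18.  55. 124.]
[0.536 0.184 0.202] [ 0.34 -0.03 -0.94] [  18.   15.  101.  -11.   46. -151.]
[0.536 0.184 0.102] [ 0.34 -0.03 -0.94] [  18.   23.  108.  -15.   31. -145.]
[0.512 0.186 0.167] [ 0.34 -0.03 -0.94] [  19.   16.  106.  -13.   40. -147.]
```

Run:
```python
from h import *
import cv2
t=arm.current_t()
arm.grip(.05)
arm.move_to(*tool(*LID,back=.08)); print(arm.current_t(),arm.current_force().round(2))
cv2.imwrite("pics/w1.png",arm.snapshot("wrist")[:,:,::-1]);
arm.move_l(*tool(*LID),feed=.06); print(arm.current_t(),arm.current_force().round(2),arm.current_ee_pos().round(4),tool(*LID)[0].round(4))
cv2.imwrite("pics/s1.png",cv2.resize(arm.snapshot("scene")[130:280,200:410,::-1],None,fx=3.8,fy=3.8))
```

```text
3.9583 [-0.77 -0.37  0.26]
5.4917 [-0.83 -0.27 -1.03] [ 0.5561 -0.1804  0.1119] [ 0.556  -0.1802  0.1116]
```

View pics/w1.png

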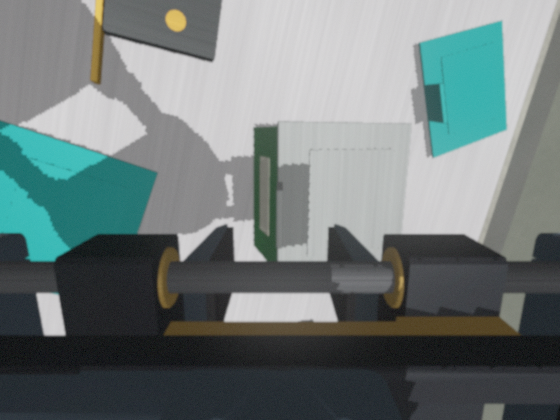

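View pics/s1.png

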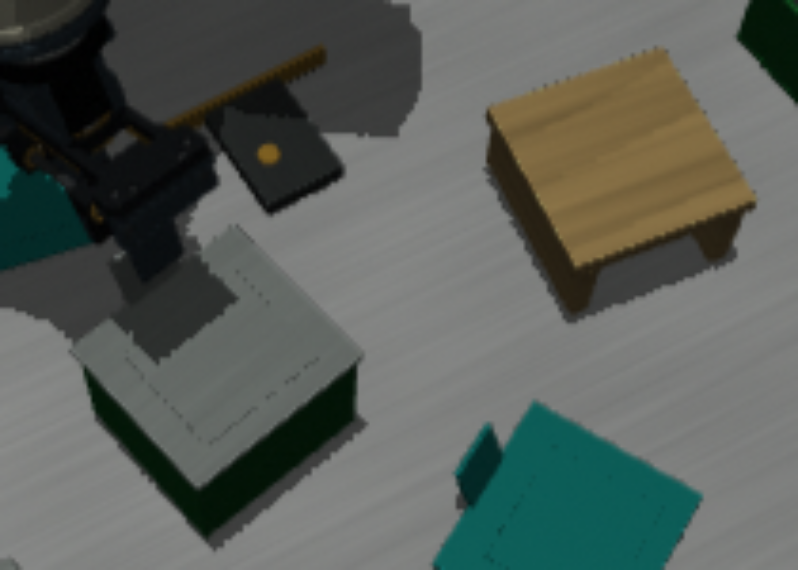

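The wrist view shows the tab edge-on at (265,195), between the fingers and parallel to the pads. In the scene view the lid corners are still at (72,352), (202,488) and (362,355), and the tab sits between the jaws. I'll grip and tip in steps.

Run:
```python
from h import *
import cv2
f=lambda: np.mean([arm.current_force() for _ in range(3)],0).round(2)
arm.grip(0.0); print("grip",arm.current_width(),arm.current_t(),f())
for a in (3,6,):
    arm.move_l(*tool(tip(a),13.9,a),feed=.03); print(a,arm.current_t(),f(),arm.current_torque().round(2),arm.current_width())
cv2.imwrite("pics/s2.png",cv2.resize(arm.snapshot("scene")[130:280,200:410,::-1],None,fx=3.8,fy=3.8))
```

```text
grip 0.004682771812964303 6.3 [-0.79 -1.21 -1.75]
3 6.6833 [ 0.86 -0.58 -0.86] [-0.12  0.16 -0.05] 0.0044262469258370876
6 7.0667 [ 1.07 -0.03 -1.38] [-0.08  0.16 -0.11] 0.004782653478458639
```

View pics/s2.png

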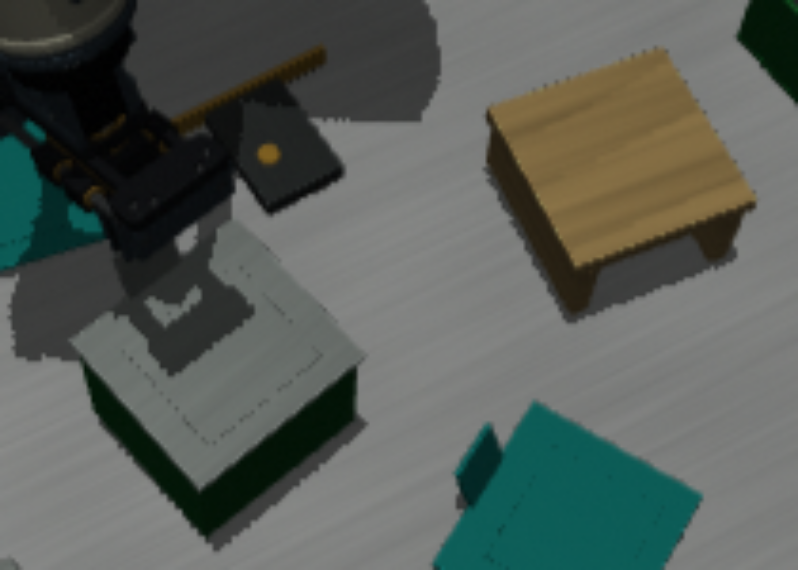

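The near edge is rising and the far edge (202,488)-(362,355) is still on the rim. I'll carry on to 20°, biased slightly down so that the far edge stays loaded.

Run:
```python
from h import *
import cv2
f=lambda: np.mean([arm.current_force() for _ in range(3)],0).round(2)
for a in (11,16,20):
    arm.move_l(tool(tip(a),13.9,a)[0]-[0,0,.0007],tool(tip(a),13.9,a)[1],feed=.04); print(a,arm.current_t(),f(),arm.current_torque().round(2),arm.current_width())
arm.sleep(.3)
im=arm.snapshot("scene")[:,:,::-1];cv2.imwrite("pics/s3full.png",im)
cv2.imwrite("pics/s3.png",cv2.resize(im[130:280,200:410],None,fx=3.8,fy=3.8))
```

```text
11 7.55 [ 0.63  0.95 -2.52] [-0.1   0.05 -0.03] 0.004984346700289018
16 8.0 [ 0.36 -0.24 -1.41] [-0.   -0.06 -0.06] 0.004910244219703708
20 8.3833 [ 0.41  0.92 -2.26] [-0.04 -0.13 -0.03] 0.004774314520626222
```

View pics/s3.png

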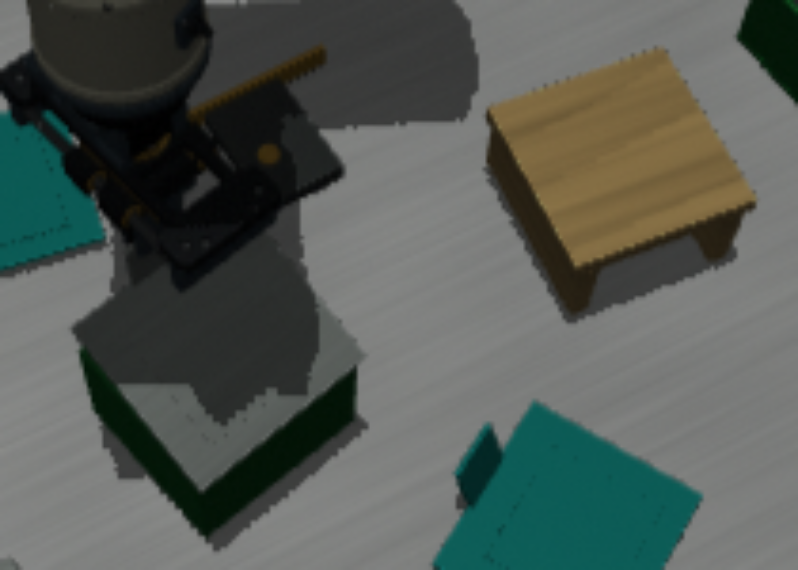

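Run:
```python
from h import *
c=arm.get_calibration("scene");K=c["intrinsics"];T=np.linalg.inv(c["cam_to_world"])
for a in(0,6,12,16,18,20,22):
  Rl=(R.from_euler('z',13.9,degrees=True)*R.from_euler('y',a,degrees=True)).as_matrix()
  o=[]
  for p in[(-.069,-.074,.004),(.069,-.074,.004),(.069,.074,.004)]:
    q=T[:3,:3]@(tip(a)+Rl@p)+T[:3,3];u=(K@q)[:2]/q[2];o.append(((u-[200,130]+.5)*3.8-.5).round().tolist())
  print(a,o)
```

```text
0 [[69.0, 350.0], [199.0, 492.0], [366.0, 356.0]]
6 [[67.0, 342.0], [200.0, 492.0], [366.0, 357.0]]
12 [[67.0, 335.0], [200.0, 493.0], [367.0, 357.0]]
16 [[68.0, 332.0], [200.0, 493.0], [367.0, 358.0]]
18 [[69.0, 330.0], [200.0, 493.0], [367.0, 358.0]]
20 [[69.0, 329.0], [200.0, 494.0], [367.0, 358.0]]
22 [[70.0, 328.0], [201.0, 494.0], [367.0, 358.0]]
```

The observed near corner is at (72,328) and the far corners at (202,490) and (362,355). That fits a tip of about 20° with the far edge on the rim. Next I'll lift clear and carry it over.

Run:
```python
from h import *
import cv2
f=lambda: np.mean([arm.current_force() for _ in range(5)],0).round(2)
up=np.array([0,0,1])
p,r=tool(tip(20),13.9,20)
arm.move_l(p+.05*up,r,feed=.06); print(arm.current_t(),f(),arm.current_torque().round(2),arm.current_width())
arm.move_l(*tool(tip(20)+.1*up,13.9,8),feed=.08)
arm.sleep(.2)
im=arm.snapshot("scene")[:,:,::-1]
cv2.imwrite("pics/s4.png",cv2.resize(im[80:300,170:430],None,fx=2.7,fy=2.7))
print(arm.current_t(),f(),arm.current_torque().round(2),arm.current_width(),tip(20)+.1*up)
```

```text
9.725 [ 0.62 -0.59 -2.56] [-0.08  0.17 -0.02] 0.0044940084529839905
10.5833 [-0.22  0.41 -2.45] [-0.25  0.39  0.03] 0.004291087418759348 [ 0.62820519 -0.16235831  0.22223131]
```

View pics/s4.png

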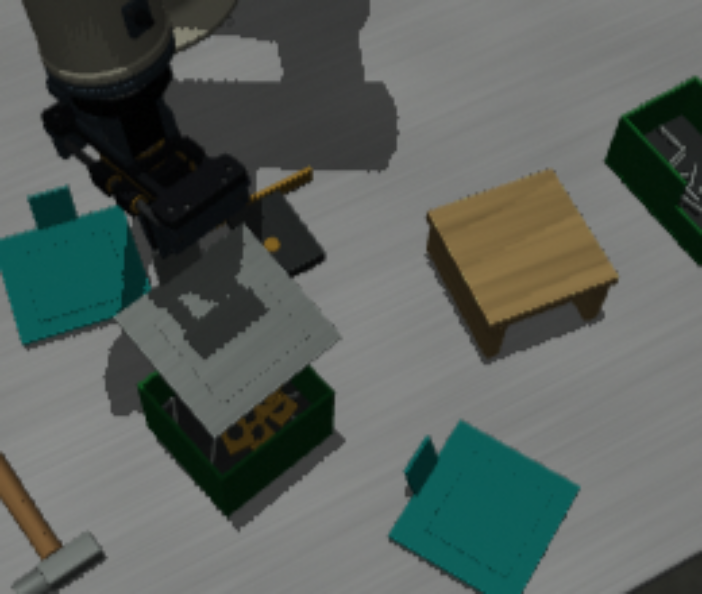

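The lid is clear, the tub is open and standing at its original corners, and the contents are visible. I'll carry the lid over the riser and measure its attitude there.

Run:
```python
from h import *
import cv2
up=np.array([0,0,1])
arm.move_l(*tool([.615,0.0,.225],4,3),feed=.15)
arm.move_l(*tool(RIS[0]+.07*up,-5.1,3),feed=.15)
arm.sleep(.3)
im=arm.snapshot("scene")[:,:,::-1];cv2.imwrite("pics/s5f.png",im)
cv2.imwrite("pics/s5.png",cv2.convertScaleAbs(cv2.resize(im[80:230,290:490],None,fx=4,fy=4),alpha=1.4))
im=arm.snapshot("top")[:,:,::-1];cv2.imwrite("pics/t5f.png",im)
cv2.imwrite("pics/t5.png",cv2.convertScaleAbs(cv2.resize(im[150:290,100:300],None,fx=4,fy=4),alpha=1.4))
print(arm.current_t(),arm.current_force().round(2),arm.current_width())
```

```text
13.7833 [ 0.2  -0.45 -1.9 ] 0.004941692815493211
```

View pics/s5.png

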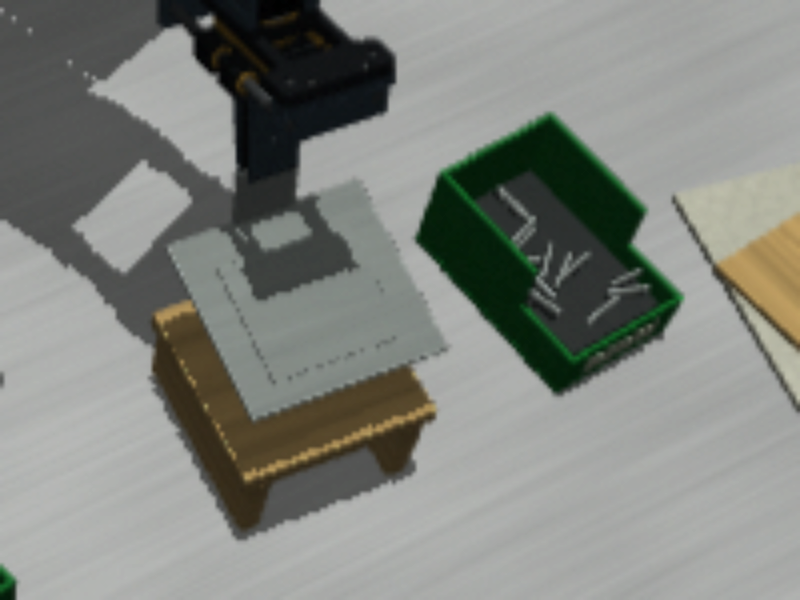

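View pics/t5.png

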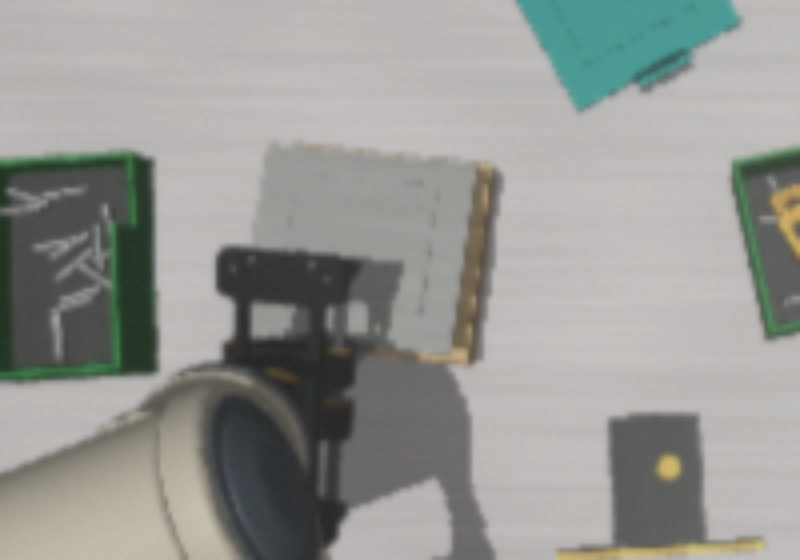

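Scene zoom: plate corners NR (168,243), NL (358,180), FL (448,348), FR (255,417). Top zoom: FL (270,143), FR (478,160), with part of the near-right edge at about (455,357). I'll triangulate these.

Run:
```python
from h import *
zs=lambda p:(np.array(p)+.5)/4-.5+[290,80]
zt=lambda p:(np.array(p)+.5)/4-.5+[100,150]
S={"FL":(448,348),"FR":(255,417),"NR":(168,243),"NL":(358,180)};T={"FL":(270,143),"FR":(478,160),"NR":(455,357)}
for k in T: print(k,tri([("scene",zs(S[k])),("top",zt(T[k]))]).round(4))
c=arm.get_calibration("scene");K=c["intrinsics"];Tm=np.linalg.inv(c["cam_to_world"])
# compare to expected, tilts
for a in(-6,-3,0,3):
  Rl=(R.from_euler('z',-5.1,degrees=True)*R.from_euler('y',a,degrees=True)).as_matrix()
  # hold tab grasp point fixed
  g0=(R.from_euler('z',-5.1,degrees=True)*R.from_euler('y',3,degrees=True)).as_matrix()
  gp=np.array([-.077,0,.03]);o=RIS[0]+[0,0,.07]+g0@gp-Rl@gp
  print(a,[(((K@q)[:2]/q[2]-[290,80]+.5)*4-.5).round().tolist() for q in [Tm[:3,:3]@(o+Rl@p)+Tm[:3,3] for p in[(.069,.074,.004),(.069,-.074,.004),(-.069,-.074,.004),(-.069,.074,.004)]]], [(o+Rl@p).round(4).tolist() for p in[(.069,.074,.004),(.069,-.074,.004)]])
```

```text
FL [0.6761 0.2436 0.1487]
FR [0.6646 0.0967 0.1559]
NR [0.5274 0.109  0.1702]
-6 [[472.0, 328.0], [268.0, 403.0], [171.0, 253.0], [365.0, 185.0]] [[0.6852, 0.2453, 0.1834], [0.672, 0.0978, 0.1834]]
-3 [[468.0, 334.0], [266.0, 408.0], [170.0, 252.0], [364.0, 184.0]] [[0.6844, 0.2453, 0.1757], [0.6713, 0.0979, 0.1757]]
0 [[464.0, 339.0], [263.0, 413.0], [169.0, 250.0], [363.0, 183.0]] [[0.6833, 0.2454, 0.168], [0.6701, 0.098, 0.168]]
3 [[460.0, 343.0], [260.0, 417.0], [168.0, 249.0], [362.0, 182.0]] [[0.6817, 0.2456, 0.1604], [0.6686, 0.0981, 0.1604]]
```

The lid has drooped about 4° in the grip, so it now sits at about 7° with the far edge low. I'll level it by rotating the tool, come lower, and measure again.

```bash
cat >> h.py <<'E'
DROOP=4.
gp=np.array([-.067,0,.002])+d*.029
def held(lp,yaw,tilt=0):
    """tool pose so that lid, drooped in grip by DROOP, has pose lp,yaw,tilt (turn about grasp point)"""
    M=lambda a:(R.from_euler('z',yaw,degrees=True)*R.from_euler('y',a,degrees=True)).as_matrix()
    g=np.asarray(lp)+M(tilt)@gp
    return tool(g-M(tilt-DROOP)@gp,yaw,tilt-DROOP)
E
python3 - <<'E'
from h import *
import cv2
up=np.array([0,0,1])
arm.move_l(*held(RIS[0]+.07*up,-5.1,0),feed=.04)
arm.move_l(*held(RIS[0]+.02*up,-5.1,0),feed=.06)
arm.sleep(.3)
im=arm.snapshot("scene")[:,:,::-1];cv2.imwrite("pics/s6f.png",im)
cv2.imwrite("pics/s6.png",cv2.convertScaleAbs(cv2.resize(im[80:230,290:490],None,fx=4,fy=4,interpolation=cv2.INTER_CUBIC),alpha=1.4))
im=arm.snapshot("top")[:,:,::-1];cv2.imwrite("pics/t6f.png",im)
cv2.imwrite("pics/t6.png",cv2.convertScaleAbs(cv2.resize(im[150:290,100:300],None,fx=4,fy=4,interpolation=cv2.INTER_CUBIC),alpha=1.4))
print(arm.current_t(),arm.current_force().round(2),arm.current_width())
E
```

```text
15.4667 [ 1.62 -1.06 -2.12] 0.00478824265132611
```

View pics/s6.png

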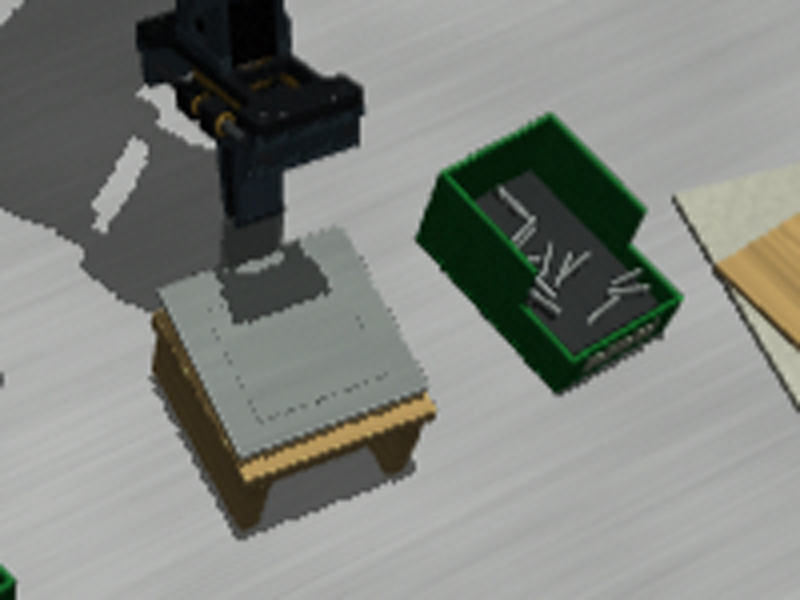

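View pics/t6.png

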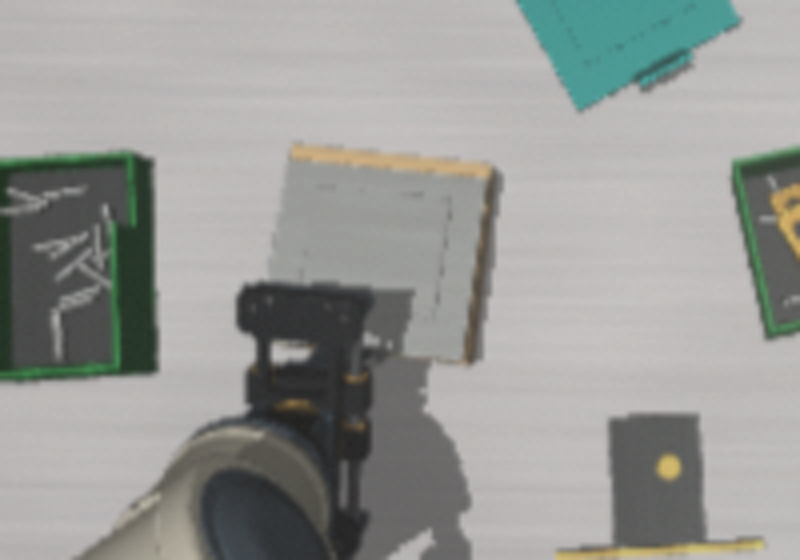

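Scene zoom: FL (428,385), FR (242,458), NR (160,292), NL (345,227). Top zoom: FL (288,158), FR (490,178), NR (468,362). The lid is just above the riser and nearly square on it.

Run:
```python
from h import *
zs=lambda p:(np.array(p)+.5)/4-.5+[290,80]
zt=lambda p:(np.array(p)+.5)/4-.5+[100,150]
S={"FL":(428,385),"FR":(242,458),"NR":(160,292),"NL":(345,227)};T={"FL":(288,158),"FR":(490,178),"NR":(468,362)}
Rz=R.from_euler('z',-5.1,degrees=True).as_matrix()
E={"FL":(.069,.074,.004),"FR":(.069,-.074,.004),"NR":(-.069,-.074,.004)}
for k in T:
  m=tri([("scene",zs(S[k])),("top",zt(T[k]))]); e=RIS[0]+[0,0,.02]+Rz@E[k]; print(k,m.round(4),"diff in lid axes",(Rz.T@(m-e)).round(4))
p=ray("scene",zs([S[k] for k in("FL","FR","NR","NL")]),.112);print("c",p.mean(0).round(4),[p[i].round(4).tolist() for i in range(4)])
```

```text
FL [0.6733 0.2438 0.0982] diff in lid axes [-0.0081 -0.0025 -0.0158]
FR [0.6612 0.0975 0.0961] diff in lid axes [-0.0072 -0.0013 -0.0179]
NR [0.5262 0.1096 0.1112] diff in lid axes [-0.0047 -0.0013 -0.0028]
c [0.6039 0.1746 0.112 ] [[0.6787, 0.2352, 0.112], [0.6684, 0.0922, 0.112], [0.5278, 0.1122, 0.112], [0.5407, 0.2587, 0.112]]
```

The lid is still about 6° nose-down, and it sits about 5 mm short in x and 1.5 mm off in y. I'll rotate further and shift it.

```bash
sed -i 's/^DROOP=.*/DROOP=10./; s/^RIS\b.*//' h.py
python3 - <<'E'
from h import *
import cv2
up=np.array([0,0,1])
Rz=R.from_euler('z',-5.1,degrees=True).as_matrix()
tgt=RIS[0]+Rz@[.0055,.0015,0]
arm.move_l(*held(tgt+.018*up,-5.1,0),feed=.03)
arm.sleep(.3)
im=arm.snapshot("scene")[:,:,::-1];cv2.imwrite("pics/s7f.png",im)
cv2.imwrite("pics/s7.png",cv2.convertScaleAbs(cv2.resize(im[80:230,290:490],None,fx=4,fy=4,interpolation=cv2.INTER_CUBIC),alpha=1.4))
im=arm.snapshot("top")[:,:,::-1];cv2.imwrite("pics/t7f.png",im)
cv2.imwrite("pics/t7.png",cv2.convertScaleAbs(cv2.resize(im[150:290,100:300],None,fx=4,fy=4,interpolation=cv2.INTER_CUBIC),alpha=1.4))
print(arm.current_t(),arm.current_force().round(2),arm.current_torque().round(2),arm.current_width())
E
```

```text
16.3333 [-0.07 -0.33 -1.73] [0.   0.52 0.05] 0.004187904230703927
```

View pics/s7.png

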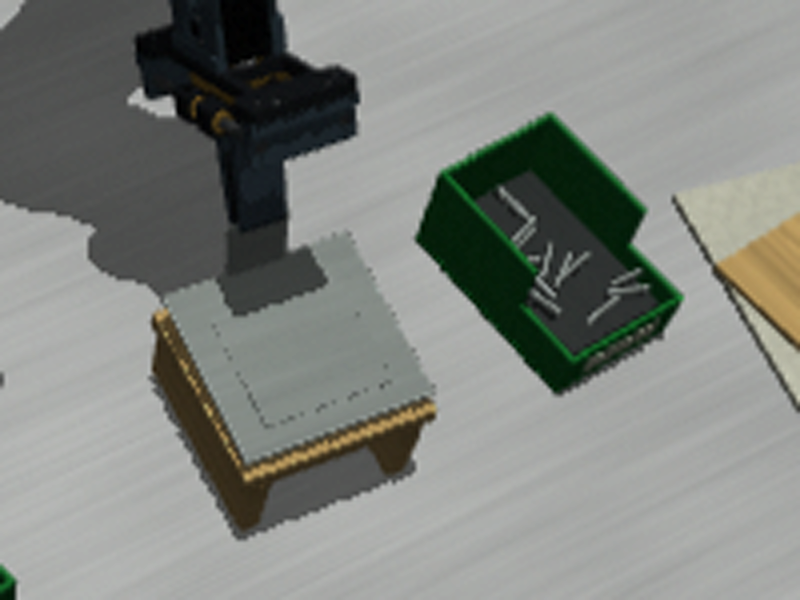

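View pics/t7.png

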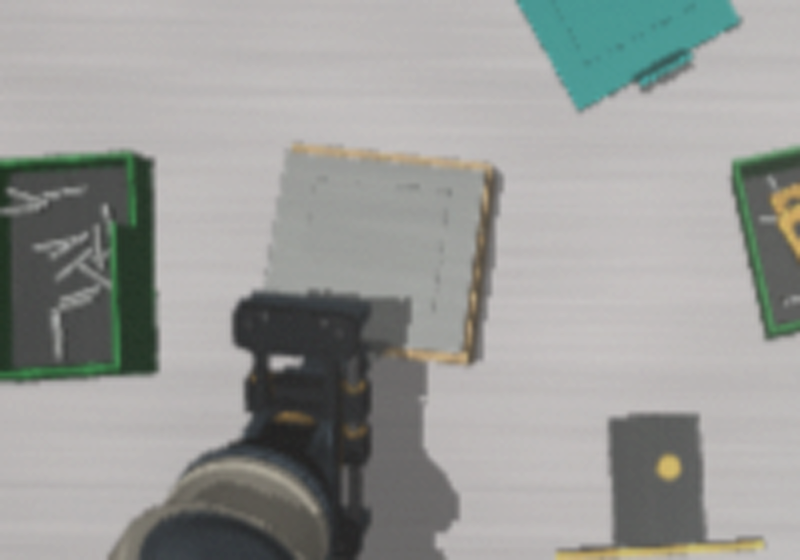

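Run:
```python
from h import *
zs=lambda p:(np.array(p)+.5)/4-.5+[290,80]
zt=lambda p:(np.array(p)+.5)/4-.5+[100,150]
S={"FL":(434,393),"FR":(248,463),"NR":(165,298)};T={"FL":(290,152),"FR":(490,170),"NR":(468,355)}
Rz=R.from_euler('z',-5.1,degrees=True).as_matrix()
E={"FL":(.069,.074,.004),"FR":(.069,-.074,.004),"NR":(-.069,-.074,.004)}
for k in T:
  m=tri([("scene",zs(S[k])),("top",zt(T[k]))]); e=RIS[0]+Rz@E[k]; print(k,m.round(4),"diff from seated, lid axes",(Rz.T@(m-e)).round(4))
```

```text
FL [0.6789 0.2444 0.0948] diff from seated, lid axes [-0.0026 -0.0014  0.0008]
FR [0.667  0.0978 0.0981] diff from seated, lid axes [-0.0014 -0.0005  0.0041]
NR [0.5314 0.1102 0.11  ] diff from seated, lid axes [ 0.0005 -0.0002  0.016 ]
```

Run:
```python
from h import *
import cv2
print("tool z",arm.current_tool_rot()[:,2].round(3),"from vert",np.degrees(np.arccos(-arm.current_tool_rot()[2,2])).round(1),arm.current_ee_pos().round(4))
for a in (0,3,6):
 for zz in (0,.01):
  o=RIS[0]+[0,0,zz];Rl=(R.from_euler('z',-5.1,degrees=True)*R.from_euler('y',a,degrees=True)).as_matrix()
  q=np.array([.056,0,-.01]); 
  Rz=R.from_euler('z',-5.1,degrees=True).as_matrix();o=o+Rz@q-Rl@q
  r=[]
  for nm,off in(("scene",[290,80]),("top",[100,150])):
   c=arm.get_calibration(nm);T=np.linalg.inv(c["cam_to_world"])
   for p in[(.069,.074,.004),(.069,-.074,.004),(-.069,-.074,.004)]:
    v=T[:3,:3]@(o+Rl@p)+T[:3,3];u=(c["intrinsics"]@v)[:2]/v[2];r.append(((u-off+.5)*4-.5).round().astype(int).tolist())
  print(a,zz,r)
a=cv2.imread("pics/s7f.png")[130:210,310:410];cv2.imwrite("pics/s7z.png",cv2.convertScaleAbs(cv2.resize(a,None,fx=7,fy=7,interpolation=cv2.INTER_NEAREST),alpha=1.5))
a=cv2.imread("pics/t7f.png")[180:245,160:230];cv2.imwrite("pics/t7z.png",cv2.convertScaleAbs(cv2.resize(a,None,fx=8,fy=8,interpolation=cv2.INTER_NEAREST),alpha=1.5))
```

```text
tool z [ 0.498 -0.044 -0.866] from vert 30.0 [0.5449 0.185  0.1211]
0 0 [[437, 396], [246, 468], [158, 311], [289, 148], [488, 168], [467, 354]]
0 0.01 [[440, 388], [248, 460], [159, 303], [285, 146], [486, 166], [465, 354]]
3 0 [[437, 397], [246, 469], [159, 307], [289, 148], [488, 167], [465, 353]]
3 0.01 [[441, 390], [248, 462], [161, 299], [285, 145], [486, 165], [463, 352]]
6 0 [[437, 399], [247, 470], [161, 303], [289, 147], [489, 166], [464, 351]]
6 0.01 [[441, 391], [249, 463], [162, 295], [286, 145], [487, 164], [462, 350]]
```

View pics/s7z.png

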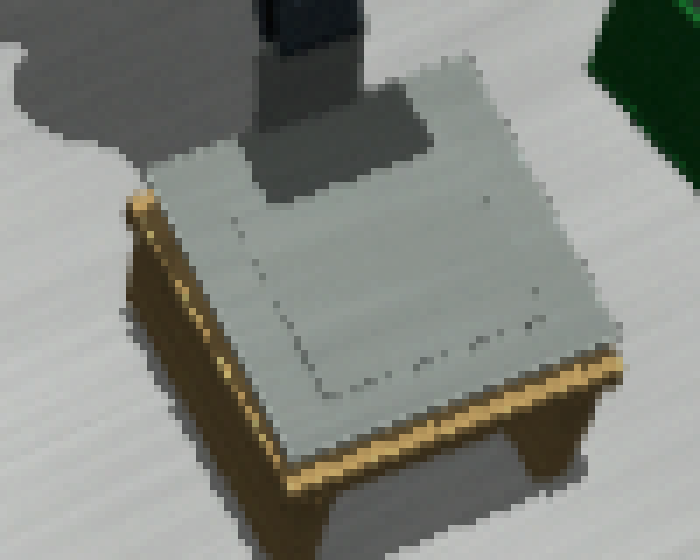

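View pics/t7z.png

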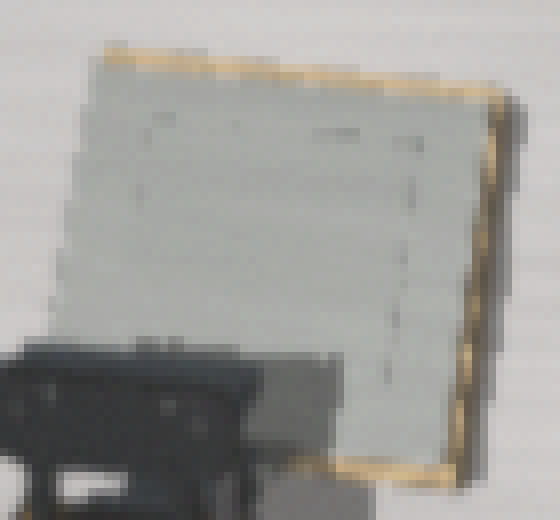

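The lid is within about 2 mm of centre and 3–5° nose-down, with its far lip a few millimetres above the riser. I'll lower it gently while levelling and watch the force.

```bash
sed -i 's/^DROOP=.*/DROOP=13./' h.py
python3 - <<'E'
from h import *
import cv2
up=np.array([0,0,1])
f=lambda: np.mean([arm.current_force() for _ in range(5)],0).round(2)
Rz=R.from_euler('z',-5.1,degrees=True).as_matrix()
tgt=RIS[0]+Rz@[.0065,.0015,0]
for z in (.012,.008,.005,.003,.001):
    arm.move_l(*held(tgt+z*up,-5.1,0),feed=.02); print(z,arm.current_t(),f(),arm.current_torque().round(2))
    if f()[2]>3: break
arm.sleep(.2)
im=arm.snapshot("scene")[:,:,::-1];cv2.imwrite("pics/s8f.png",im)
cv2.imwrite("pics/s8.png",cv2.convertScaleAbs(cv2.resize(im[80:230,290:490],None,fx=4,fy=4,interpolation=cv2.INTER_CUBIC),alpha=1.4))
im=arm.snapshot("top")[:,:,::-1];cv2.imwrite("pics/t8f.png",im)
cv2.imwrite("pics/t8.png",cv2.convertScaleAbs(cv2.resize(im[150:290,100:300],None,fx=4,fy=4,interpolation=cv2.INTER_CUBIC),alpha=1.4))
E
```

```text
0.012 16.775 [ 0.34 -0.31 -0.43] [ 0.01  0.65 -0.02]
0.008 17.125 [-0.21  0.3  -1.56] [-0.04  0.57  0.01]
0.005 17.425 [ 0.35 -0.39 -2.07] [-0.07  0.52  0.07]
0.003 17.675 [ 0.2  0.3 -0.5] [-0.05  0.48  0.03]
0.001 17.925 [-6.18 -0.15 11.98] [-0.28  0.22 -0.05]
```

View pics/s8.png

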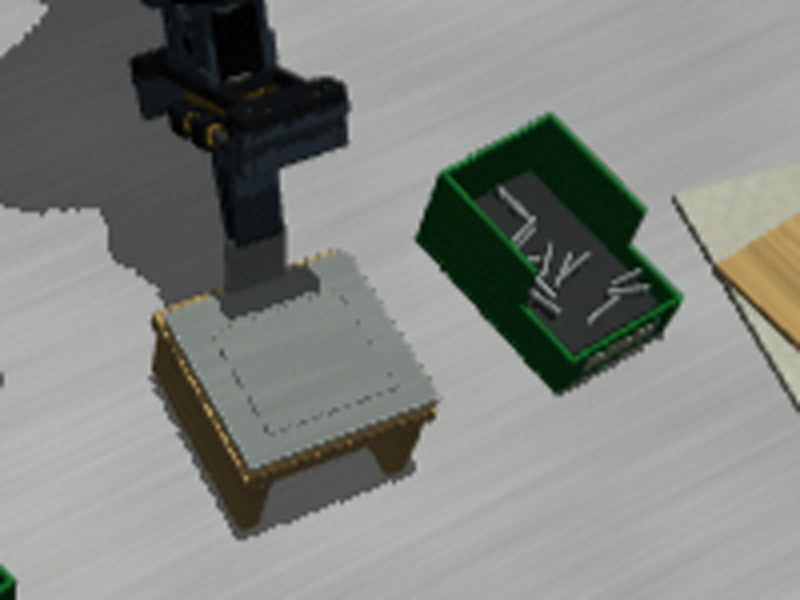

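View pics/t8.png

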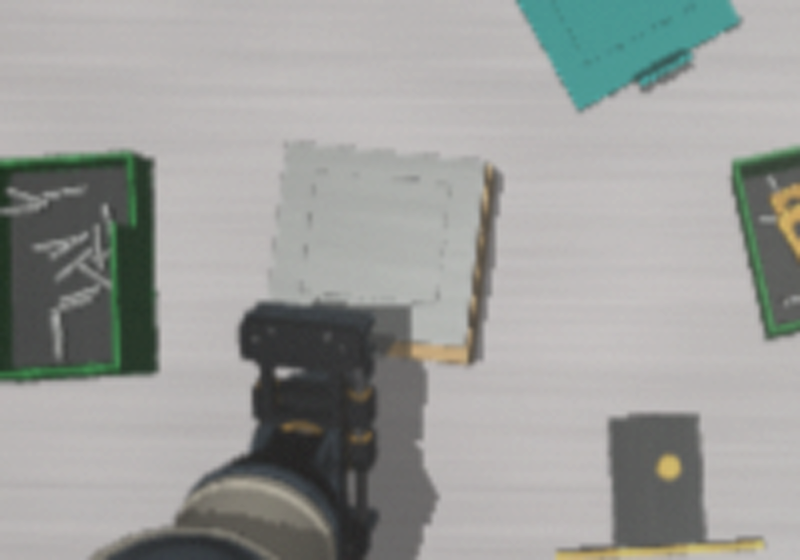

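Contact made (12 N). Corners: scene FL (440,400), FR (252,468), NR (167,311), NL (348,250). Top: FL (285,140), FR (490,162), NR (468,345).

```bash
cat > m.py <<'E'
from h import *
def rep(S,T,so=[290,80],to=[100,150]):
  zs=lambda p:(np.array(p)+.5)/4-.5+so
  zt=lambda p:(np.array(p)+.5)/4-.5+to
  Rz=R.from_euler('z',-5.1,degrees=True).as_matrix()
  E={"FL":(.069,.074,.004),"FR":(.069,-.074,.004),"NR":(-.069,-.074,.004),"NL":(-.069,.074,.004)}
  for k in E:
    e=RIS[0]+Rz@E[k]
    o=[(Rz.T@(ray("scene",zs(S[k]),.094)[0]-e)*1e3).round(1)[:2]]
    if k in T: o+=[(Rz.T@(ray("top",zt(T[k]),.094)[0]-e)*1e3).round(1)[:2],(Rz.T@(tri([("scene",zs(S[k])),("top",zt(T[k]))])-e)*1e3).round(1)]
    print(k,*o)
E
python3 - <<'E'
from m import *
rep({"FL":(440,400),"FR":(252,468),"NR":(167,311),"NL":(348,250)},{"FL":(285,140),"FR":(490,162),"NR":(468,345)})
print(arm.current_force().round(1))
E
```

```text
FL [3.7 0.4] [5.9 3.4] [4.9 1.1 2. ]
FR [1.8 3.7] [ 4.4 -1. ] [ 4.1 -0.4  6.2]
NR [2.6 6.1] [ 6.8 -0.2] [7.3 0.4 9.1]
NL [4.9 2.3]
[-6.2 -0.2 13.4]
```

Run:
```python
from h import *
import cv2
up=np.array([0,0,1])
f=lambda: np.mean([arm.current_force() for _ in range(5)],0).round(2)
Rz=R.from_euler('z',-5.1,degrees=True).as_matrix()
t0=RIS[0]+Rz@[.0065,.0015,0];t1=RIS[0]+Rz@[.002,.001,0]
arm.move_l(*held(t0+.004*up,-5.1,0),feed=.02); print(f())
arm.move_l(*held(t1+.004*up,-5.1,0),feed=.02); print(f())
for z in (.002,.001,0,-.001,-.002):
    arm.move_l(*held(t1+z*up,-5.1,0),feed=.02); print(z,arm.current_t(),f(),arm.current_torque().round(2))
    if f()[2]>12: break
arm.sleep(.2)
im=arm.snapshot("scene")[:,:,::-1];cv2.imwrite("pics/s9f.png",im)
cv2.imwrite("pics/s9.png",cv2.convertScaleAbs(cv2.resize(im[80:230,290:490],None,fx=4,fy=4,interpolation=cv2.INTER_CUBIC),alpha=1.4))
im=arm.snapshot("top")[:,:,::-1];cv2.imwrite("pics/t9f.png",im)
cv2.imwrite("pics/t9.png",cv2.convertScaleAbs(cv2.resize(im[150:290,100:300],None,fx=4,fy=4,interpolation=cv2.INTER_CUBIC),alpha=1.4))
```

```text
[-0.49  0.27 -1.64]
[-0.84 -0.03 -0.84]
0.002 19.15 [ 0.67 -0.43 -1.42] [-0.02  0.65  0.  ]
0.001 19.4 [-8.71 -0.52 16.81] [-0.39  0.28 -0.14]
```

View pics/s9.png

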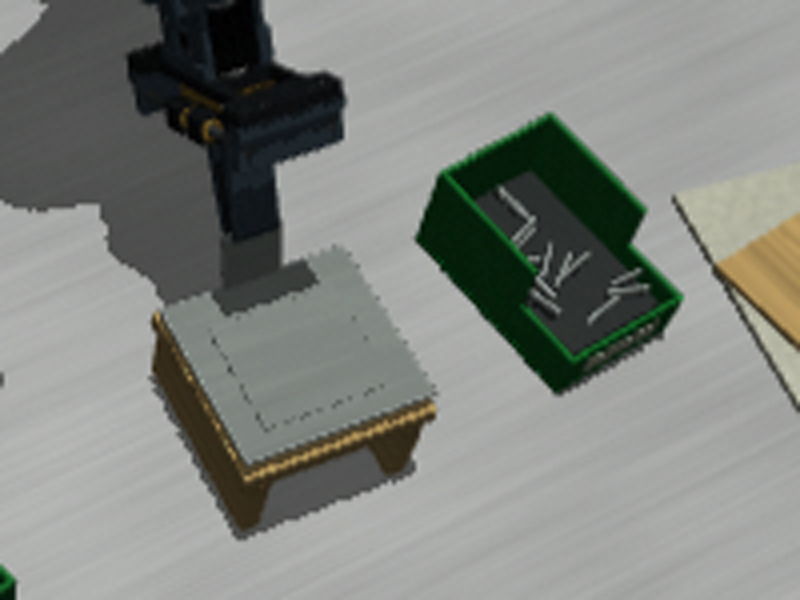

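View pics/t9.png

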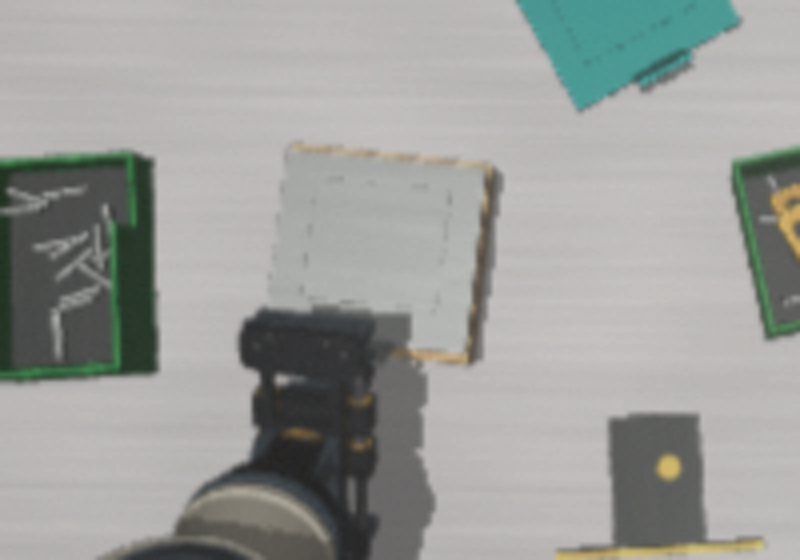

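The lid is centred to within about 2 mm with firm contact at 17 N. I'll relieve the load a little, release gently, back out along the fingers and re-check.

Run:
```python
from h import *
import cv2
f=lambda: np.mean([arm.current_force() for _ in range(5)],0).round(2)
p=arm.current_ee_pos();r=arm.current_tool_rot()
arm.move_l(p+[0,0,.0006],feed=.01);print(f())
arm.grip(.015);print(f(),arm.current_width())
arm.grip(.04);print(f(),arm.current_width(),arm.current_t())
p=arm.current_ee_pos()
arm.move_l(p-.08*r[:,2],feed=.06);print(f())
arm.move_l(arm.current_ee_pos()+[-.06,0,.12],feed=.15);print(arm.current_t())
im=arm.snapshot("scene")[:,:,::-1];cv2.imwrite("pics/s10f.png",im)
cv2.imwrite("pics/s10.png",cv2.convertScaleAbs(cv2.resize(im[80:230,290:490],None,fx=4,fy=4,interpolation=cv2.INTER_CUBIC),alpha=1.4))
im=arm.snapshot("top")[:,:,::-1];cv2.imwrite("pics/t10f.png",im)
cv2.imwrite("pics/t10.png",cv2.convertScaleAbs(cv2.resize(im[150:290,100:300],None,fx=4,fy=4,interpolation=cv2.INTER_CUBIC),alpha=1.4))
```

```text
[ 0.68  0.48 -1.86]
[-0.17  0.33 -0.3 ] 0.014937068581159993
[-0.1   0.86 -0.15] 0.03978989177599679 20.95
[ 0.51  0.11 -0.37]
23.475
```

View pics/s10.png

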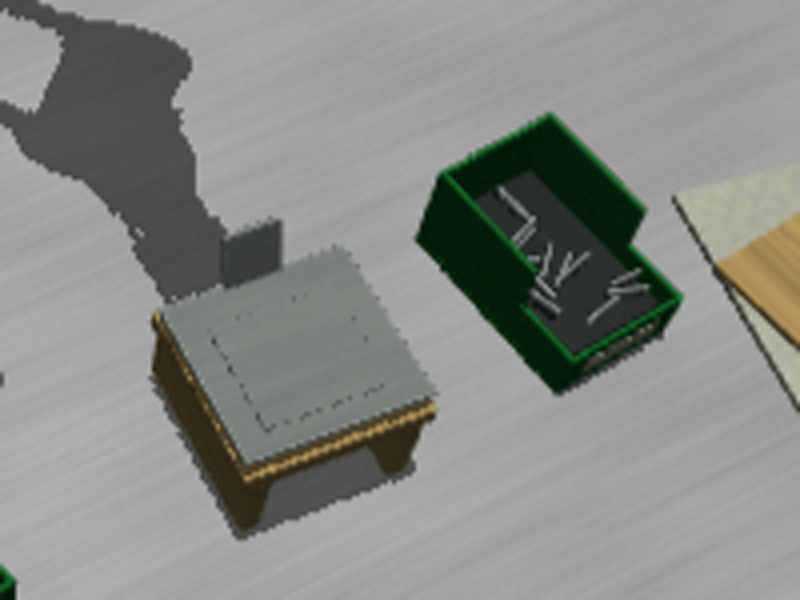

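View pics/t10.png

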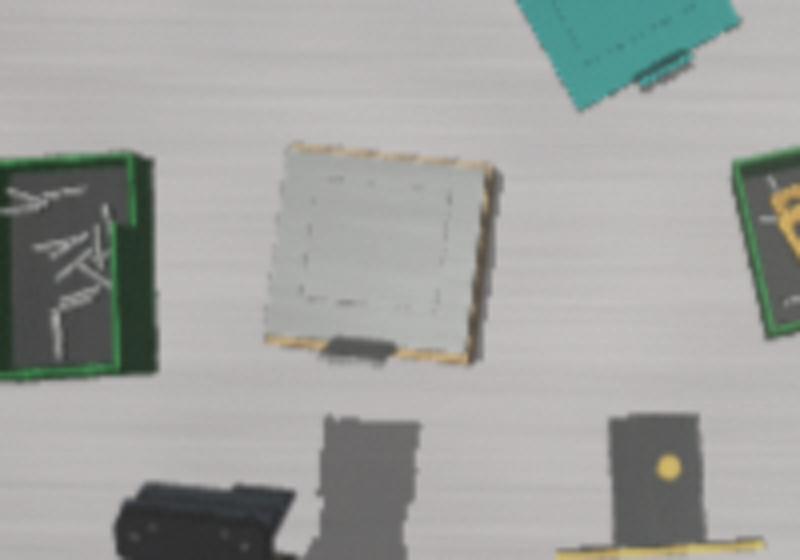

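View pics/s10f.png

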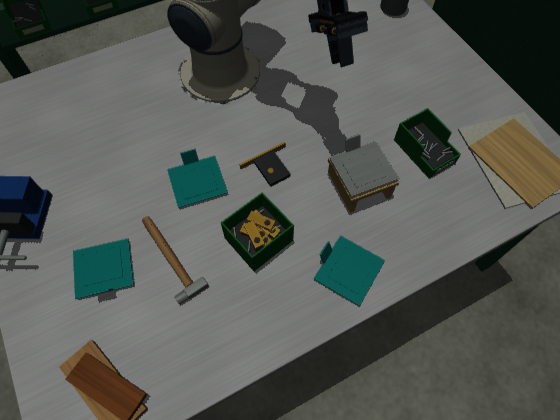

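The lid sits alone on the riser with its tab up, and it didn't shift on release. I'll run a last numeric check and compare the other objects against the first picture.

Run:
```python
from m import *
import cv2
rep({"FL":(436,394),"FR":(247,464),"NR":(160,313),"NL":(342,248)},{"FL":(288,148),"FR":(488,164),"NR":(468,354),"NL":(266,336)})
a=cv2.imread("pics/top0.png").astype(int);b=cv2.imread("pics/t10f.png").astype(int)
D=np.abs(a-b).sum(2)
for n,(x0,x1,y0,y1) in dict(lock=(238,294,250,292),hammer=(362,400,182,278),bin=(88,142,184,248),look1=(306,364,262,322),look2=(222,288,118,180),look3=(410,470,215,278)).items(): print(n,(D[y0:y1,x0:x1]>60).sum())
# tub rim corners before/after: base edge compare in scene
a=cv2.imread("pics/scene0.png").astype(int);b=cv2.imread("pics/s10f.png").astype(int)
D=np.abs(a-b).sum(2);print("tub lower walls",(D[245:275,215:300]>60).sum())
```

```text
FL [-1.7  0.3] [0.2 0.4] [-0.3 -0.7  2.7]
FR [-2.3  2. ] [2.7 0.3] [ 1.5 -1.1  8.4]
NR [2.2 0.7] [ 0.3 -0.9] [ 0.7  0.5 -2.1]
NL [ 1.6 -0.8] [-1. -1.] [-0.7  0.6 -3.8]
lock 0
hammer 0
bin 0
look1 0
look2 0
look3 0
tub lower walls 301
```

Run:
```python
import cv2,numpy as np
a=cv2.imread("pics/scene0.png");b=cv2.imread("pics/s10f.png")
z=lambda i:cv2.convertScaleAbs(cv2.resize(i[190:280,210:305],None,fx=4,fy=4,interpolation=cv2.INTER_NEAREST),alpha=1.6)
cv2.imwrite("pics/cmp.png",np.hstack([z(a),z(b)]))
```

```text
(no output)
```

View pics/cmp.png

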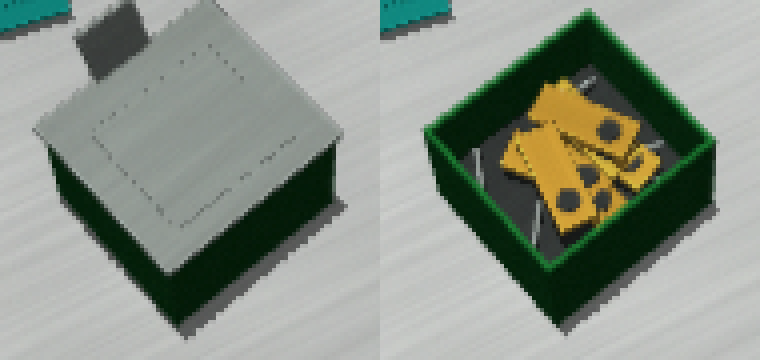

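The tub's base corners are at (182,330), (333,204) and (62,200) in both pictures, so it hasn't moved. I'm handing in.

Run:
```python
from rig import arm
print(arm.current_t(),arm.current_dq().round(3)); arm.sign_off()
```

```text
23.575 [ 0.133 -0.043 -0.089 -0.013  0.222 -0.089]
the job is handed in; nothing more can be done
```

The lid is off the tub and lying flat, right way up, in the middle of the riser. I handed the job in at about 23.6 s of the 48 s allowed.

I gripped the tab and tipped the lid to about 20° about its far edge. The scene picture agreed with that angle and showed the far corners still on the rim. I then lifted it clear, carried it across, set it down under force watch and let go.

**Last checks**
- **Centring:** the lid's corners measure within about 3 mm of dead centre and square on the riser.
- **Release:** the lid did not move when I let go or afterwards.
- **Tub:** its base corners are at the same pixels as at the start, to within the 1–2 I could read.
- **Bystanders:** the lock, hammer, bin and turquoise look-alikes show no changed pixels.

**Where things disagreed**
- **Droop:** the lid hung several degrees nose-down in the grip. Two tool corrections did not fully level it, so it levelled as it touched down. Contact forces reached about 17 N.
- **First touchdown:** it was about 5 mm off, so I lifted slightly and set the lid down again.
- **Flatness:** the two-view corner heights at the end scatter from -4 to +8 mm. I judged flatness mainly from the firm contact, the corner positions and the lid not shifting on release.

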